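# Put a washed filter bowl upside down on its drying peg

### The arm

A 7-joint arm with a two-finger parallel gripper is mounted at the origin on a cart in front of the work surface, level with it; the furniture and walls round the work are solid. World frame = base frame: x ahead of the robot, y to its left, z up, the work surface at z = 0. Lengths are in m, angles in rad, forces in N, time in s.
With the tool pointing down it reaches from about 0.425 to 0.875 m from the base axis. Payload 4.7 kg.
Tool frame: the origin (TCP) lies on the centre line of the jaws, within the pads' length; the fingertips stand 22 mm ahead of it and the grasp point (between the pads) lies 3 mm ahead of it (ctrl.tcp_to_tips is the z of the fingertips in the tool frame, in m); z points along the fingers, y is the direction in which the jaws open and shut (so a half turn about z gives the same grasp; the last joint's range is limited). The gripper opens to 87 mm and grips with 3 to 60 N. Pads are 19 mm wide; open, the fingers measure 117 mm over their backs; the gripper's body (75 mm by 190 mm) begins 51 mm behind the grasp point.
Start: joints at [-1.318, 0.321, -0.07, 1.45, 0.023, 1.371, -0.057], TCP at [0.154, 0.632, 0.245] pointing down, gripper open.
Joint ranges: [-2.86, 2.86], [-0.3, 2.09], [-1.38, 1.24], [0.06, 2.45], [-1.56, 4.7], [0.09, 2.05], [-2.69, 2.69]. Speed limits (rad/s): [2.57, 2.57, 3.14, 3.14, 3.14, 3.14, 3.14].

### API

Orientations are given as a rotation vector (axis times angle).
In Python, from bench import ctrl, cams gives the robot as it stands.
- The arm moves only by the tool move_arm, never from a script. Its argument "deltas" is a list of rows, each an object with "linear": the shift along the tool's x, y, z as a fraction of full scale, a list of three; "turn": the turn, a rotation vector about the tool's x, y, z as a fraction of full scale, a list of three; "claw": the closure, from 0 (fully open) to 1 (shut). In form: [{"linear": [tx, ty, tz], "turn": [wx, wy, wz], "claw": claw}, ...]. A call has 1 to 20 rows; each row shifts and turns the commanded pose from where the row before left it, along the tool's axes as they then stand; what a row does not reach is not made up. Full scale, the value 1, is 0.03 m for a shift and 4 degrees for a turn. A row lasts 1/12 s, in which the tool goes at most 41.7 mm and 7.16 degrees, less where a joint would pass 70% of its speed; a pose out of reach is approached as far as the arm can. A call with a number of a shift or a turn outside -1 to 1 is refused whole. A call with a gripper value outside its range is refused whole. The fingers move at their own pace and stop on an object; "grip_force" is the grip in N (left out, the last holds). Time passes only in rows, so rows that do not move let the fingers close. It gives the time, the measured TCP pose, the force and the opening at its end, in the units of the state.
- ctrl.get_state(): the state, without advancing time (a new reading comes with each control period).
- cams.get_image(name): name is "scene" or "top" or "wrist"; returns a dict with "image" (384x512x3 uint8, red, green, blue), "K" (3x3 intrinsics, pixels), "world_from_camera" (4x4, takes a point from camera to world coordinates); the wrist camera has in their place "tool_from_camera" (4x4, takes a point from camera to tool coordinates, whose origin is the TCP and whose axes are the flange's). Camera axes: x right, y down, z forward; pixel columns grow to the right and rows downward; lengths in m; the calibration is good to about 2 mm. A picture is of the moment at which its call begins: read the wrist's pose just before it. There is no depth.
- ctrl.close_job(): hands the job in, once; it reports no verdict.
The state is a dict: "time": time; "joint_positions": joint angles; "qd": joint speeds; "joint_torque": joint torques, N m; "position": TCP position; "tool_rot": TCP orientation; "ft_force": force on the tool from outside, world axes, zero at the start; "torque": the same for the moment, N m; "grip_width": opening from 0.0 (shut) to 1.0 (fully open).
Only numpy, scipy, OpenCV 4.12 (cv2) and the standard library are available. Lean on these libraries where they do the work, as an engineer would, in place of code of your own. Each camera call takes 0.05 s, during which the arm holds its last target. There are 200 camera calls.

### The job

The blue filter bowl lying on its side on the cart has just been washed. Pick it up, turn it mouth down and lower it over the empty drying peg until its rim stands flat on the white seat; set it down rather than dropping it, and let go. Leave the other bowl on its peg and the loose parts lying about where they are.

Things in the scene. Friction and masses are not known exactly. Their poses are not given: they have to be found in the camera images.
- bowl: Washed loose blue eight-sided hollow filter bowl: 46 mm across flats, 80 mm long, wall 3.5, 73.5 deep, 0.16 kg; black rim at the open mouth, brass plug standing 10 out of the closed end. Origin on its axis at mid length, +z to the mouth, +x, +y out through flats. Starts lying on a flat on the cart: axis level, 23 up, two flats upright, mouth roughly away from the robot
- bowl_mouth (a point): centre of the washed bowl's open mouth, in the plane of its rim (40 mm from the bowl's origin); axes as the bowl's
- bowl_closed_end (a point): centre of the outer face of the washed bowl's closed end, where the brass plug begins (40 mm from the bowl's origin, away from the mouth); axes as the bowl's
- peg_stand: Empty one of two alike fixed drying stands: grey base 80x80x12 mm, on it a round white seat 60 across, its top 18 above the cart; from it rises a steel peg 24 in diameter, its last 8 tapered to 12, tip 78 above the cart (60 above the seat). Origin under the base's centre on the peg's axis, z up
- peg_seat (a point): point on the empty peg's axis at the height of the white seat's top, where the rim is to stand; z up
- other_stand: Occupied one of the two alike stands (same sizes as peg_stand); the other bowl is on its peg. Origin under the base's centre on the peg's axis, z up
- other_bowl: The other blue bowl, loose, same as the washed one, already mouth down on the other stand, 98 mm tall with it (plug to 108). Origin on its axis at mid length, +z to its mouth (down)
- collet: loose light grey metal collet, a tapered round part 39 mm across and 46 mm high, standing on the cart; origin at the centre of its underside
- spacer: loose white metal spacer ring 32 mm across and 16 mm high, lying on the cart; origin at the centre of its underside
- bearing: loose ball bearing 42 mm across and 12 mm high, lying flat on the cart; origin at the centre of its underside
Mind the look-alikes: they are no part of the job. Leave any purple, turquoise or yellow look-alike of the peg_stand alone.

How it is judged:
At the end, for the whole second after the job is handed in: The washed bowl stands at rest mouth down over the empty peg: rim centre within 4 mm of the seat top's height and 11 mm of the peg's axis, closed end 74 mm or more above the seat and within 14 mm of the axis. Other bowl, collet, spacer and bearing within 20 mm of where they were (horizontal distance between bowl_mouth and peg_seat below 0.011 m and horizontal distance between bowl_closed_end and peg_seat below 0.014 m and z of bowl_mouth in the frame of peg_seat between -0.004 and 0.004 m and z of bowl_closed_end in the frame of peg_seat above 0.074 m and linear speed of bowl below 0.02 m/s and distance of each of other_bowl, collet, spacer, bearing from where it was at the start of the episode below 0.02 m); the robot touches nothing.
It fails at once if the washed bowl is dropped or thrown (faster than 0.45 m/s while the fingers do not touch it) (linear speed of bowl above 0.45 m/s and contact force between the fingers and bowl below 0.05 N).
It fails at once if the other bowl or a loose part is moved by more than 30 mm (distance of any of other_bowl, collet, spacer, bearing from where it was at the start of the episode above 0.03 m).
It also fails if it takes over 43 s, if anything falls off the work surface, if the arm or the gripper's body presses on something with over 40 N, if the wrist force passes 120 N, or if a joint passes its speed limit or range.

## Working session

There is one attempt and no reset: what is moved stays moved. The work goes in short steps, Python scripts to look and compute and a tool call to move; the robot and the scene stay as the last step left them, time stands still between calls to the robot, and variables do not carry over. Pictures are saved under pics/ and viewed, about 8 in all and at most 12, crops included, and the job is handed in when it is done.

Besides the shell and the picture viewer there is one more tool, called after "Request:" as a command line: name --argument value ..., lists and objects as JSON in quotes. move_arm: Moves the arm, as the interface text tells. Shift numbers are shares of 0.03 m and turn numbers shares of 4 degrees, none past 1 either way. Its arguments: {"type":"object","properties":{"deltas":{"type":"array"},"grip_force":{"type":"number"}},"required":["deltas"]}

```bash
mkdir -p pics; python3 - <<'E'
from bench import ctrl,cams
import cv2,numpy as np
np.set_printoptions(precision=4,suppress=True)
s=ctrl.get_state();print(s['time'],s['position'],s['tool_rot'],ctrl.tcp_to_tips)
ims=[]
for n in("scene","top"):
    d=cams.get_image(n);cv2.imwrite(f"pics/{n}0.png",d["image"][:,:,::-1]);print(n,d["K"],d["world_from_camera"])
    np.savez(f"{n}.npz",K=d["K"],T=d["world_from_camera"])
d=cams.get_image("wrist");cv2.imwrite("pics/wrist0.png",d["image"][:,:,::-1]);print(d["K"],d["tool_from_camera"])
np.savez("wrist.npz",K=d["K"],T=d["tool_from_camera"])
E
```

```text
0.0 [0.1537 0.631  0.2434] [-0.3741 -3.1191  0.003 ] 0.022
scene [[469.2049   0.     255.7078]
 [  0.     469.2049 188.0279]
 [  0.       0.       1.    ]] [[-0.5949 -0.4093  0.6918 -0.2817]
 [-0.8034  0.2747 -0.5283  0.5652]
 [ 0.0263 -0.8701 -0.4923  0.6481]
 [ 0.      0.      0.      1.    ]]
top [[429.2718   0.     248.3334]
 [  0.     429.2718 187.8193]
 [  0.       0.       1.    ]] [[-0.0184 -0.9946  0.1022  0.3728]
 [-0.9998  0.0189  0.0033 -0.0382]
 [-0.0052 -0.1021 -0.9948  1.3808]
 [ 0.      0.      0.      1.    ]]
[[303.2322   0.     255.7472]
 [  0.     303.2322 194.0097]
 [  0.       0.       1.    ]] [[-0.0015 -0.9699 -0.2437  0.0658]
 [ 1.     -0.0016 -0.     -0.0003]
 [-0.0004 -0.2437  0.9699 -0.1406]
 [ 0.      0.      0.      1.    ]]
```

View pics/scene0.png

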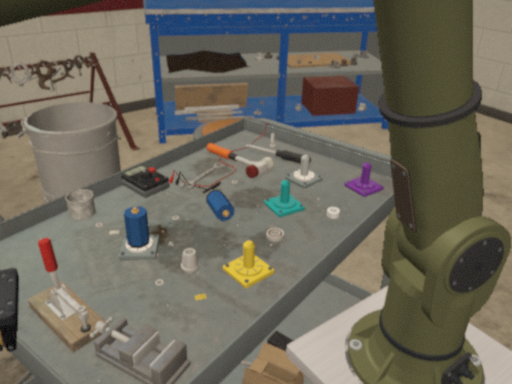

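View pics/top0.png

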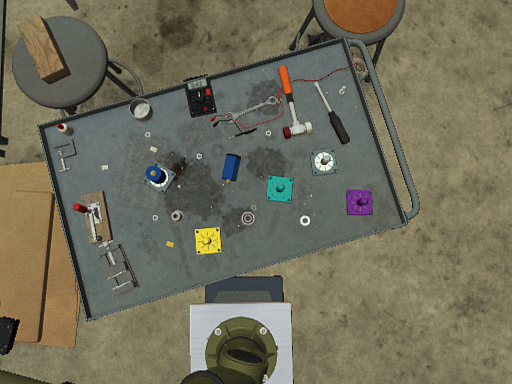

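The washed bowl should be the blue lying cylinder at top (231,167) and scene (220,206). The look-alike for it is the upright bowl on its stand at top (155,174). The empty peg should be the grey base with white seat at top (323,161), scene (304,172). Its look-alikes are turquoise (280,188), purple (359,202) and yellow (208,240). I'll check both choices in one crop and measure.

```bash
cat > h.py <<'E'
import numpy as np,cv2
from scipy.spatial.transform import Rotation as R
np.set_printoptions(precision=4,suppress=True)
def ray(uv,K,T,z):
    uv=np.atleast_2d(uv).astype(float)
    d=np.c_[uv,np.ones(len(uv))]@np.linalg.inv(K).T@T[:3,:3].T
    o=T[:3,3]; return o+d*((z-o[2])/d[:,2])[:,None]
def cam(n): 
    f=np.load(f"{n}.npz"); return f["K"],f["T"]
def wristT(s):
    K,T=cam("wrist"); W=np.eye(4);W[:3,:3]=R.from_rotvec(s['tool_rot']).as_matrix();W[:3,3]=s['position'];return K,W@T
def blobs(mask,amin=40):
    n,l,st,c=cv2.connectedComponentsWithStats(mask.astype(np.uint8)); 
    return [(c[i],st[i],l==i) for i in range(1,n) if st[i,4]>=amin]
E
python3 - <<'E'
from h import *
for n,z in(("top",.027),("scene",.03)):
    im=cv2.imread(f"pics/{n}0.png");K,T=cam(n);hsv=cv2.cvtColor(im,cv2.COLOR_BGR2HSV)
    m=(hsv[...,0]>100)&(hsv[...,0]<125)&(hsv[...,1]>130)&(hsv[...,2]>30)
    for c,st,l in blobs(m,60):
        if n=="scene" and c[1]<150: continue
        p=np.argwhere(l)[:,::-1]; w=ray(p,K,T,z)[:,:2]
        print(n,c,st,cv2.minAreaRect((w*1000).astype(np.float32)), cv2.boxPoints(cv2.minAreaRect((w*1000).astype(np.float32))).round())
im=cv2.imread("pics/top0.png");K,T=cam("top");hsv=cv2.cvtColor(im,cv2.COLOR_BGR2HSV)
m=(hsv[...,2]>200)&(hsv[...,1]<40); m[:, :300]=0;m[:,345:]=0;m[:145]=0;m[180:]=0
for c,st,l in blobs(m,10): print("white",c,st,ray(c,K,T,.018))
m=(hsv[...,2]>140)&(hsv[...,1]<60); m[:, :300]=0;m[:,345:]=0;m[:145]=0;m[180:]=0
for c,st,l in blobs(m,30):
    w=ray(np.argwhere(l)[:,::-1],K,T,.012)[:,:2];print("base",c,st,cv2.minAreaRect((w*1000).astype(np.float32)))
a=cv2.resize(im[140:200,210:350],None,fx=5,fy=5,interpolation=cv2.INTER_CUBIC)
b=cv2.imread("pics/scene0.png")[150:230,190:330];b=cv2.resize(b,None,fx=3.5,fy=3.5,interpolation=cv2.INTER_CUBIC)
o=np.zeros((580,700,3),np.uint8);o[:300,:700]=a;o[300:580,:490]=b;cv2.imwrite("pics/crop1.png",o)
E
```

```text
top [230.5331 167.3026] [222 155  18  26 347] ((578.4290771484375, 21.79467010498047), (45.77295684814453, 78.78995513916016), 77.4478530883789) [[535.   8.]
 [612.  -9.]
 [622.  36.]
 [545.  53.]]
top [153.592  173.4425] [146 165  16  18 174] ((565.68212890625, 267.8055725097656), (50.71478271484375, 50.89590835571289), 74.21265411376953) [[534. 250.]
 [583. 236.]
 [597. 285.]
 [548. 299.]]
scene [218.8995 203.7613] [208 191  25  29 398] ((570.6068115234375, 27.19104766845703), (48.72474670410156, 132.8636932373047), 78.24809265136719) [[501.  17.]
 [631. -10.]
 [641.  38.]
 [511.  65.]]
scene [136.5973 227.6018] [125 208  23  38 668] ((598.9806518554688, 237.83694458007812), (47.455101013183594, 155.23165893554688), 68.3106460571289) [[518. 244.]
 [662. 187.]
 [680. 231.]
 [536. 289.]]
white [322.5223 162.0191] [315 152  18  19 157] [[ 0.5915 -0.2731  0.018 ]]
base [323.4661 161.4104] [314 152  20  20 251] ((594.1646118164062, -277.3719787597656), (59.08597183227539, 60.23441696166992), 43.678619384765625)
```

View pics/crop1.png

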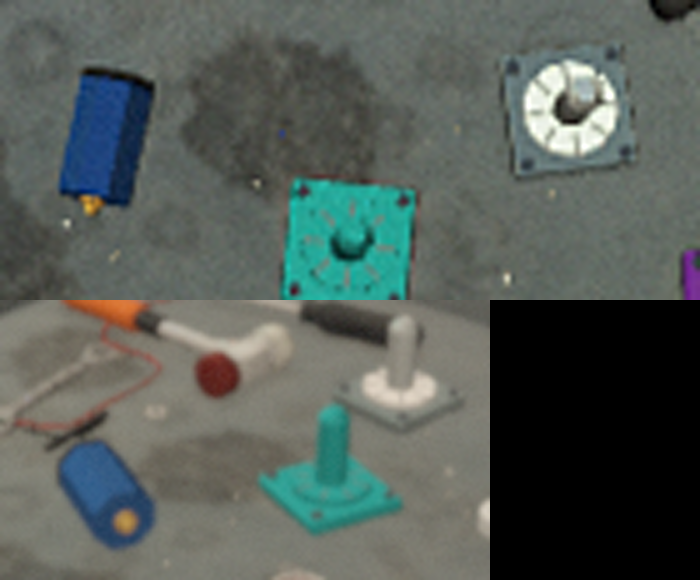

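The crop confirms both. The bowl is blue, with its black rim on the far side and the brass plug towards the robot. Its centre is about (0.579, 0.022) and its axis azimuth about -12.5°. The grey stand with white seat and steel peg is at about (0.593, -0.277).

First I swing the arm round its base.

Request:
move_arm --deltas '[{"linear": [-1, 0, 0], "turn": [0, 0, 0.65], "claw": 0}, {"linear": [-1, 0, 0], "turn": [0, 0, 0.65], "claw": 0}, {"linear": [-1, 0, 0], "turn": [0, 0, 0.65], "claw": 0}, {"linear": [-1, 0, 0], "turn": [0, 0, 0.65], "claw": 0}, {"linear": [-1, 0, 0], "turn": [0, 0, 0.65], "claw": 0}, {"linear": [-1, 0, 0], "turn": [0, 0, 0.65], "claw": 0}, {"linear": [-1, 0, 0], "turn": [0, 0, 0.65], "claw": 0}, {"linear": [-1, 0, 0], "turn": [0, 0, 0.65], "claw": 0}, {"linear": [-1, 0, 0], "turn": [0, 0, 0.65], "claw": 0}, {"linear": [-1, 0, 0], "turn": [0, 0, 0.65], "claw": 0}, {"linear": [-1, 0, 0], "turn": [0, 0, 0.65], "claw": 0}, {"linear": [-1, 0, 0], "turn": [0, 0, 0.65], "claw": 0}, {"linear": [-1, 0, 0], "turn": [0, 0, 0.65], "claw": 0}, {"linear": [-1, 0, 0], "turn": [0, 0, 0.65], "claw": 0}, {"linear": [-1, 0, 0], "turn": [0, 0, 0.65], "claw": 0}, {"linear": [-1, 0, 0], "turn": [0, 0, 0.65], "claw": 0}, {"linear": [-1, 0, 0], "turn": [0, 0, 0.65], "claw": 0}, {"linear": [-1, 0, 0], "turn": [0, 0, 0.65], "claw": 0}, {"linear": [-1, 0, 0], "turn": [0, 0, 0.65], "claw": 0}, {"linear": [-1, 0, 0], "turn": [0, 0, 0.65], "claw": 0}]'

```text
time: 1.82
position: [0.6087, 0.2704, 0.2441]
tool_rot: [-1.706, -2.638, 0.001]
ft_force: [-0.4, 0.1, 0.9]
grip_width: 0.999
```

Request:
move_arm --deltas '[{"linear": [-1, 0, 0], "turn": [0, 0, 1], "claw": 0}, {"linear": [-1, 0, 0], "turn": [0, 0, 1], "claw": 0}, {"linear": [-1, 0, 0], "turn": [0, 0, 1], "claw": 0}, {"linear": [-1, 0, 0], "turn": [0, 0, 1], "claw": 0}, {"linear": [-1, 0, 0], "turn": [0, 0, 1], "claw": 0}, {"linear": [-1, 0, 0], "turn": [0, 0, 1], "claw": 0}, {"linear": [-1, 0, 0], "turn": [0, 0, 1], "claw": 0}, {"linear": [0, 0, 0], "turn": [0, 0, 1], "claw": 0}, {"linear": [0, 0, 0], "turn": [0, 0, 1], "claw": 0}, {"linear": [0, 0, 0], "turn": [0, 0, 1], "claw": 0}, {"linear": [0, 0, 0], "turn": [0, 0, 1], "claw": 0}, {"linear": [0, 0, 0], "turn": [0, 0, 1], "claw": 0}, {"linear": [0, 0, 0], "turn": [0, 0, 1], "claw": 0}, {"linear": [0, 0, 0], "turn": [0, 0, 1], "claw": 0}, {"linear": [0, 0, 0], "turn": [0, 0, 1], "claw": 0}, {"linear": [0, 0, 0], "turn": [0, 0, 1], "claw": 0}, {"linear": [0, 0, 0], "turn": [0, 0, 1], "claw": 0}, {"linear": [0, 0, 0], "turn": [0, 0, 1], "claw": 0}, {"linear": [0, 0, 0], "turn": [0, 0, 1], "claw": 0}, {"linear": [0, 0, 0], "turn": [0, 0, 1], "claw": 0}]'

```text
time: 3.48
position: [0.6523, 0.0686, 0.2441]
tool_rot: [-3.003, -0.922, 0.001]
ft_force: [-0.4, -0.1, -0.2]
grip_width: 1.001
```

```bash
python3 - <<'E'
from h import *
from bench import ctrl
s=ctrl.get_state();print(s['time'],np.array(s['position']),np.array(s['joint_positions']));M=R.from_rotvec(s['tool_rot']).as_matrix();print(M)
E
```

```text
3.4833 [0.6523 0.0686 0.2441] [-0.6235  0.3755  0.6313  1.456  -0.2221  1.3829 -0.9589]
[[ 0.8278  0.5611 -0.0007]
 [ 0.5611 -0.8278 -0.0001]
 [-0.0006 -0.0004 -1.    ]]
```

Request:
move_arm --deltas '[{"linear": [0, 0, 0], "turn": [0, 0, 0.97], "claw": 0}, {"linear": [0, 0, 0], "turn": [0, 0, 0.97], "claw": 0}, {"linear": [0, 0, 0], "turn": [0, 0, 0.97], "claw": 0}, {"linear": [0, 0, 0], "turn": [0, 0, 0.97], "claw": 0}, {"linear": [0, 0, 0], "turn": [0, 0, 0.97], "claw": 0}, {"linear": [0, 0, 0], "turn": [0, 0, 0.97], "claw": 0}, {"linear": [0, 0, 0], "turn": [0, 0, 0.97], "claw": 0}, {"linear": [0, 0, 0], "turn": [0, 0, 0.97], "claw": 0}, {"linear": [0, 0, 0], "turn": [0, 0, 0.97], "claw": 0}, {"linear": [0, 0, 0], "turn": [0, 0, 0.97], "claw": 0}, {"linear": [0, 0, 0], "turn": [0, 0, 0.97], "claw": 0}, {"linear": [0, 0, 0], "turn": [0, 0, 0.97], "claw": 0}, {"linear": [-0.5, 0, 0], "turn": [0, 0.94, 0], "claw": 0}, {"linear": [-0.5, 0, 0], "turn": [0, 0.94, 0], "claw": 0}, {"linear": [-0.5, 0, 0], "turn": [0, 0.94, 0], "claw": 0}, {"linear": [-0.5, 0, 0], "turn": [0, 0.94, 0], "claw": 0}, {"linear": [-0.5, 0, 0], "turn": [0, 0.94, 0], "claw": 0}, {"linear": [-0.5, 0, 0], "turn": [0, 0.94, 0], "claw": 0}, {"linear": [-0.5, 0, 0], "turn": [0, 0.94, 0], "claw": 0}, {"linear": [-0.5, 0, 0], "turn": [0, 0.94, 0], "claw": 0}]'

```text
time: 5.15
position: [0.5389, 0.0939, 0.218]
tool_rot: [2.966, -0.317, 0.804]
ft_force: [0.1, -0.3, -0.6]
grip_width: 1.0
```

```bash
cat >> h.py <<'E'
def go(s,p):  # needed shift to world TCP point p, in tool axes, units of full scale
    M=R.from_rotvec(s['tool_rot']).as_matrix(); return M.T@(np.array(p)-s['position'])/.03
E
python3 - <<'E'
from h import *
from bench import ctrl,cams
s=ctrl.get_state();print(s['time'],np.array(s['position']),np.array(s['joint_positions']));M=R.from_rotvec(s['tool_rot']).as_matrix();print(M)
print(go(s,[.508,.038,.14]))
d=cams.get_image("wrist");cv2.imwrite("pics/w1.png",d["image"][:,:,::-1])
E
```

```text
5.15 [0.5389 0.0939 0.218 ] [-1.0532 -0.2593  0.5702  2.159   0.6233  0.8631 -2.5848]
[[ 0.8437 -0.2104  0.4939]
 [-0.1831 -0.9776 -0.1037]
 [ 0.5047 -0.003  -0.8633]]
[-1.8398  2.0459  1.9303]
```

View pics/w1.png

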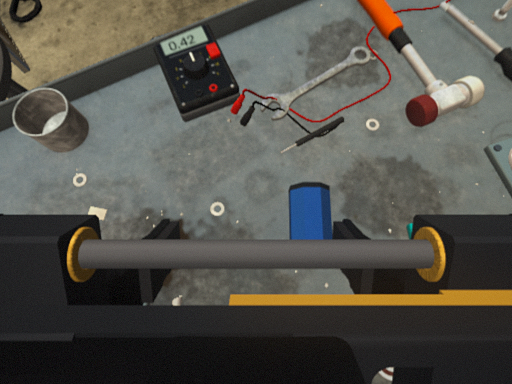

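The picture shows the bowl's blue top at (310,212), with its far edge at (310,184). However q2 and q7 are near their limits, so I'll fit a kinematic model from the states and choose a safer tilt with it.

```bash
cat > kin.py <<'E'
import numpy as np,itertools
from scipy.spatial.transform import Rotation as R
from scipy.optimize import least_squares
D=[([-1.318,.321,-.07,1.45,.023,1.371,-.057],[.1537,.631,.2434],[-.3741,-3.1191,.003]),
([-.6235,.3755,.6313,1.456,-.2221,1.3829,-.9589],[.6523,.0686,.2441],[-3.003,-.922,.001]),
([-1.0532,-.2593,.5702,2.159,.6233,.8631,-2.5848],[.5389,.0939,.218],[2.966,-.317,.804])]
LO=np.array([-2.86,-.3,-1.38,.06,-1.56,.09,-2.69]);HI=np.array([2.86,2.09,1.24,2.45,4.7,2.05,2.69])
z=lambda a:R.from_euler('z',a);y=lambda a:R.from_euler('y',a)
def fk(q,P,S):
    h,L1,e1,L2,e2,L3,e3,off=P
    T=z(S[0]*q[0]);p=np.array([0,0,h]);T=T*y(q[1])*z(S[1]*q[2])
    p=p+T.apply([e1,0,L1]);T=T*y(q[3]);p=p+T.apply([e2,0,L2]);T=T*z(S[2]*q[4])*y(q[5])
    T=T*z(S[3]*q[6]+off);p=p+T.apply([0,0,L3]);return p,T
def res(P,S):
    o=[]
    for q,p,r in D:
        a,T=fk(q,P,S);o+=list(a-p)+list(.3*(T*R.from_rotvec(r).inv()).as_rotvec())
    o+=list(.002*np.array([P[2],P[4],P[6]])); o+=[.002*(P[0]-.3)]
    return np.array(o)
def fit():
    best=None
    for S in itertools.product([1,-1],repeat=4):
        for off in(0,1.57,3.14,-1.57):
            f=least_squares(res,[.3,.45,0,.45,0,.3,0,off],args=(S,))
            if best is None or f.cost<best[0]: best=(f.cost,f.x,S)
    return best
def ik(p,Rt,P,S,q0):
    def f(q):
        a,T=fk(q,P,S);return np.r_[(a-p)*10,(T*Rt.inv()).as_rotvec()*3,.003*(q-q0)]
    return least_squares(f,np.clip(q0,LO+.03,HI-.03),bounds=(LO+.02,HI-.02))
E
python3 - <<'E'
from kin import *
np.set_printoptions(precision=4,suppress=True)
c,P,S=fit();print(c,P,S,np.abs(res(P,S)).max());np.savez("kin.npz",P=P,S=S)
def orient(az,tilt,bsign=1):
    # approach tilted `tilt` toward azimuth az; tool x at azimuth az when bsign=1
    return z(az)*R.from_matrix([[bsign,0,0],[0,-bsign,0],[0,0,-1]])*R.from_euler('y',bsign*tilt)
q0=np.array(D[2][0]);rng=np.random.default_rng(0)
az=np.deg2rad(-12.5)
def best(p,T,seeds):
    o=[]
    for s in seeds:
        r=ik(p,T,P,S,s);a,t=fk(r.x,P,S)
        e=np.linalg.norm(a-p)+(t*T.inv()).magnitude()*.2
        if e<3e-3:o.append((np.min(np.minimum(r.x-LO,HI-r.x)/(HI-LO)*10),r.x))
    return max(o,key=lambda t:t[0]) if o else None
seeds=[q0]+[np.array([-az0,.3,0,1.6,0,1.2,w]) for az0 in(0,.4) for w in(-1.8,0,1.5)]
for al in(0,10,20,30):
    a=np.deg2rad(al);T=orient(az,a);m=np.array([np.cos(az),np.sin(az),0])
    g=np.array([.579,.022,.03])-.008*m; g=g-.003*T.apply([0,0,1])
    b=best(g,T,seeds);print("grasp",al,b)
    for faz in(-45,-65,-90):
        f=np.deg2rad(faz);t=np.pi/2-a
        # a tilted toward f, tool x (=b side) opposite f at vertical
        T2=orient(f+np.pi,-t); g2=np.array([.593,-.277,.018+.048])-.003*T2.apply([0,0,1])
        print("  place",faz,best(g2,T2,seeds+([b[1]] if b else [])))
E
```

```text
0.00043695467911319567 [ 0.4677  0.5005 -0.0322  0.5636  0.1306  0.4688  0.      1.5709] (-1, -1, -1, -1) 0.027042216133013913
grasp 0 (np.float64(1.8759191517981364), array([-0.4224,  0.4834,  0.4378,  1.7399, -0.2409,  0.9716, -1.6808]))
  place -45 (np.float64(1.645737321638053), array([-0.5492,  1.3965,  0.1959,  1.9356,  1.8751,  1.4387, -1.8046]))
  place -65 (np.float64(2.491525182620897), array([-1.0752,  1.4945,  0.5738,  1.7189,  0.9225,  1.069 , -1.2782]))
  place -90 (np.float64(2.8423524471509327), array([-0.7037,  1.4021,  0.4451,  1.3395,  0.8289,  1.4929, -0.9792]))
grasp 10 (np.float64(1.7445980270925183), array([-0.5328,  0.3799,  0.4882,  1.91  , -0.1834,  0.7326, -1.7514]))
  place -45 (np.float64(1.6039160217404904), array([-0.4431,  1.1747,  0.1673,  2.0667,  2.0199,  1.2951, -1.7245]))
  place -65 (np.float64(2.5777217771520715), array([-0.8502,  1.1972,  0.4386,  1.8339,  1.201 ,  1.0506, -1.2961]))
  place -90 (np.float64(3.2190291209634614), array([-0.6253,  1.2116,  0.3671,  1.4469,  0.8809,  1.3969, -0.9582]))
grasp 20 (np.float64(1.6011265612018577), arra
[... 182 characters left out ...]
))
  place -65 (np.float64(2.206758332408229), array([-0.6377,  0.9451,  0.3179,  1.9226,  1.3586,  0.9995, -1.2102]))
  place -90 (np.float64(3.3559284998516477), array([-0.5822,  1.0473,  0.3572,  1.5387,  0.8549,  1.2767, -0.8845]))
grasp 30 (np.float64(0.7765449731571035), array([-1.2323,  0.4947,  1.0365,  2.2041, -0.6358,  0.2495, -1.5558]))
  place -45 (np.float64(0.9980925334728232), array([-0.9589,  0.972 ,  0.7878,  2.2115,  2.014 ,  0.4205, -1.7535]))
  place -65 (np.float64(1.9764110721809298), array([-0.8675,  0.8764,  0.6436,  1.9776,  1.0422,  0.6723, -0.9122]))
  place -90 (np.float64(3.4908211494249546), array([-0.4337,  0.8703,  0.2495,  1.6119,  0.8909,  1.2009, -0.8119]))
```

α of about 22° at the grasp, then 68° tilt pointing along -y at the peg, fits the joint limits and clears the turquoise peg. I'll reduce the tilt now.

Request:
move_arm --deltas '[{"linear": [0, 0.5, 0], "turn": [0, -1, 0], "claw": 0}, {"linear": [0, 0.5, 0], "turn": [0, -1, 0], "claw": 0}, {"linear": [0, 0, 0], "turn": [0, 0, 0], "claw": 0}]'

```text
time: 5.45
position: [0.5346, 0.0602, 0.2189]
tool_rot: [3.027, -0.333, 0.589]
ft_force: [1.0, -1.1, 0.7]
grip_width: 1.002
```

```bash
python3 - <<'E'
from h import *
from bench import ctrl,cams
s=ctrl.get_state();print(s['time'],np.array(s['position']),np.array(s['joint_positions']));M=R.from_rotvec(s['tool_rot']).as_matrix();print(M)
print(go(s,[.526,.034,.134]))
E
```

```text
5.45 [0.5346 0.0602 0.2189] [-1.0698 -0.2378  0.7075  2.0789  0.4412  0.9545 -2.3464]
[[ 0.9048 -0.2172  0.3664]
 [-0.202  -0.9761 -0.08  ]
 [ 0.375  -0.0017 -0.927 ]]
[-1.1443  0.9191  2.5871]
```

Request:
move_arm --deltas '[{"linear": [-0.4, 0.3, 0.9], "turn": [0, 0, 0], "claw": 0}, {"linear": [-0.4, 0.3, 0.9], "turn": [0, 0, 0], "claw": 0}, {"linear": [-0.35, 0.3, 0.8], "turn": [0, 0, 0], "claw": 0}, {"linear": [0, 0, 0], "turn": [0, 0, 0], "claw": 0}]'

```text
time: 5.78
position: [0.5204, 0.0352, 0.1268]
tool_rot: [3.023, -0.327, 0.576]
ft_force: [-1.5, 0.2, 0.4]
grip_width: 0.998
```

```bash
python3 - <<'E'
from h import *
from bench import ctrl,cams
s=ctrl.get_state();print(s['time'],np.array(s['position']),np.array(s['joint_positions']));M=R.from_rotvec(s['tool_rot']).as_matrix();print(M[:,2])
d=cams.get_image("wrist");im=d["image"][:,:,::-1].copy();cv2.imwrite("pics/w2.png",im)
K,T=wristT(s);hsv=cv2.cvtColor(im,cv2.COLOR_BGR2HSV)
m=(hsv[...,0]>100)&(hsv[...,0]<125)&(hsv[...,1]>130)&(hsv[...,2]>30)
for c,st,l in blobs(m,60):
    print(c,st)
    for r in range(st[1],st[1]+st[3],6):
        cs=np.flatnonzero(l[r]);w=ray([[cs[0],r],[cs[-1],r]],K,T,.0325)
        if len(cs)>5: print(r,cs[0],cs[-1],w[:,:2].ravel(), np.linalg.norm(w[1]-w[0]))
print(go(s,[.566,.0265,.031]))
E
```

```text
5.7833 [0.5204 0.0352 0.1268] [-1.054  -0.1597  0.7871  2.2219  0.4326  0.738  -2.3198]
[ 0.3586 -0.0848 -0.9296]
[255.3407 173.3349] [ 228  125   56   96 5011]
131 230 281 [ 0.6192  0.0355  0.6099 -0.0069] 0.04347274979439326
137 229 282 [ 0.6142  0.0374  0.6046 -0.0066] 0.04505659896135111
143 229 282 [ 0.6091  0.0385  0.5994 -0.0054] 0.04493628019998013
149 229 282 [ 0.604   0.0396  0.5943 -0.0042] 0.04481660303533591
155 229 282 [ 0.5989  0.0407  0.5893 -0.003 ] 0.04469756234348445
161 229 282 [ 0.5938  0.0417  0.5842 -0.0018] 0.0445791530549673
167 229 282 [ 0.5888  0.0428  0.5792 -0.0007] 0.044461370154078514
173 229 282 [0.5838 0.0438 0.5742 0.0005] 0.04434420867815353
179 229 282 [0.5788 0.0449 0.5692 0.0017] 0.04422766371686912
185 229 282 [0.5738 0.0459 0.5643 0.0028] 0.04411173041155424
191 228 282 [0.5691 0.0477 0.5594 0.004 ] 0.04482563057859675
197 228 282 [0.5642 0.0488 0.5545 0.0051] 0.04470874625776057
203 228 282 [0.5593 0.0498 0.5496 0.0063] 0.04459247055516406
209 228 282 [0.5544 0.0508 0.5448 0.0074] 0.044476798724545775
215 228 283 [0.5496 0.0518 0.5398 0.0077] 0.045184132482507355
[ 0.2614 -0.0627  3.5366]
```

View pics/w2.png

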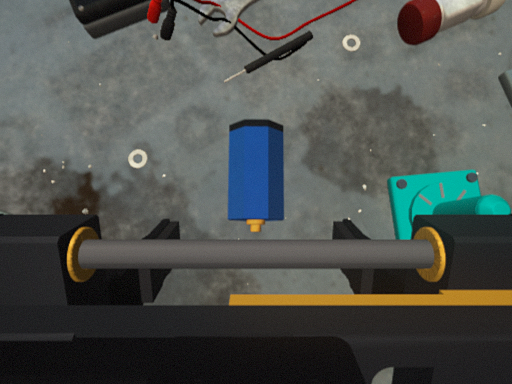

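The bowl's blue body spans columns 228–283 and rows 125–220, with the plug at (256,226). It is centred between the jaws, measures 45 mm across (46 given) and is aligned at -12.5°. I'll go in and close.

Request:
move_arm --deltas '[{"linear": [0.07, 0, 0.7], "turn": [0, 0, 0], "claw": 0}, {"linear": [0.07, 0, 0.7], "turn": [0, 0, 0], "claw": 0}, {"linear": [0.07, 0, 0.7], "turn": [0, 0, 0], "claw": 0}, {"linear": [0.08, 0, 0.7], "turn": [0, 0, 0], "claw": 0}, {"linear": [0.08, 0, 0.7], "turn": [0, 0, 0], "claw": 0}, {"linear": [0, 0, 0], "turn": [0, 0, 0], "claw": 0}, {"linear": [0, 0, 0], "turn": [0, 0, 0], "claw": 0}]' --grip_force 30

```text
time: 6.42
position: [0.5743, 0.0279, 0.0395]
tool_rot: [3.026, -0.323, 0.59]
ft_force: [0.4, -0.2, 0.4]
grip_width: 0.996
```

```bash
python3 - <<'E'
from h import *
from bench import ctrl,cams
s=ctrl.get_state();print(s['time'],np.array(s['position']),np.array(s['joint_positions']));M=R.from_rotvec(s['tool_rot']).as_matrix();print(M[:,2])
print(go(s,[.569,.0245,.032]))
E
```

```text
6.4167 [0.5743 0.0279 0.0395] [-0.9663  0.2108  0.8443  2.1861 -0.0404  0.4536 -1.9122]
[ 0.3671 -0.0808 -0.9266]
[-0.2331  0.1483  0.1772]
```

Request:
move_arm --deltas '[{"linear": [-0.23, 0.12, 0.18], "turn": [0, 0, 0], "claw": 0}, {"linear": [0, 0, 0], "turn": [0, 0, 0], "claw": 0}, {"linear": [0, 0, 0], "turn": [0, 0, 0], "claw": 1}, {"linear": [0, 0, 0], "turn": [0, 0, 0], "claw": 1}, {"linear": [0, 0, 0], "turn": [0, 0, 0], "claw": 1}, {"linear": [0, 0, 0], "turn": [0, 0, 0], "claw": 1}, {"linear": [0, 0, 0], "turn": [0, 0, 0], "claw": 1}, {"linear": [0, 0, 0], "turn": [0, 0, 0], "claw": 1}, {"linear": [0, 0, 0], "turn": [0, 0, 0], "claw": 1}, {"linear": [0, 0, 0], "turn": [0, 0, 0], "claw": 1}]' --grip_force 30

```text
time: 7.25
position: [0.5686, 0.0246, 0.0316]
tool_rot: [3.027, -0.325, 0.591]
ft_force: [-0.8, 0.0, 1.9]
grip_width: 0.523
```

```bash
python3 - <<'E'
from h import *
from bench import ctrl,cams
s=ctrl.get_state();print(s['time'],np.array(s['position']),np.array(s['joint_positions']),s['grip_width']);M=R.from_rotvec(s['tool_rot']).as_matrix();print(M)
E
```

```text
7.25 [0.5686 0.0246 0.0316] [-0.9582  0.2143  0.8404  2.2043 -0.0524  0.4317 -1.8994] 0.5234555694000206
[[ 0.9056 -0.2122  0.3673]
 [-0.1966 -0.9772 -0.0798]
 [ 0.3759  0.     -0.9267]]
```

Opening 0.523 × 87 = 45.5 mm, so the bowl is gripped. I'll lift while bringing the tool upright.

Request:
move_arm --deltas '[{"linear": [0.2, 0, -0.5], "turn": [0, 0, 0], "claw": 1}, {"linear": [0.37, 0, -0.92], "turn": [0, 0, 0], "claw": 1}, {"linear": [0.37, 0, -0.92], "turn": [0, 0, 0], "claw": 1}, {"linear": [0.3, 0, -0.9], "turn": [0, -0.92, 0], "claw": 1}, {"linear": [0.25, 0, -0.9], "turn": [0, -0.92, 0], "claw": 1}, {"linear": [0.2, 0, -0.9], "turn": [0, -0.92, 0], "claw": 1}, {"linear": [0.15, 0, -0.9], "turn": [0, -0.92, 0], "claw": 1}, {"linear": [0.1, 0, -0.9], "turn": [0, -0.92, 0], "claw": 1}, {"linear": [0, 0, -0.9], "turn": [0, -0.92, 0], "claw": 1}, {"linear": [0, 0, 0], "turn": [0, 0, 0], "claw": 1}]'

```text
time: 8.08
position: [0.5649, 0.026, 0.2772]
tool_rot: [-3.124, 0.336, -0.009]
ft_force: [1.2, -0.4, -1.7]
grip_width: 0.523
```

```bash
python3 - <<'E'
from h import *
from bench import ctrl,cams
s=ctrl.get_state();print(s['time'],np.array(s['position']),np.array(s['joint_positions']),s['grip_width']);M=R.from_rotvec(s['tool_rot']).as_matrix();print(M)
E
```

```text
8.0833 [0.5649 0.026  0.2772] [-0.9848  0.1755  1.0102  1.6506 -0.1504  1.3934 -1.7408] 0.5226780168375534
[[ 0.9771 -0.2127  0.0055]
 [-0.2127 -0.9771 -0.0005]
 [ 0.0055 -0.0006 -1.    ]]
```

Request:
move_arm --deltas '[{"linear": [-0.25, 0.35, 0], "turn": [0, 0, -1], "claw": 1}, {"linear": [-0.25, 0.35, 0], "turn": [0, 0, -1], "claw": 1}, {"linear": [-0.25, 0.35, 0], "turn": [0, 0, -1], "claw": 1}, {"linear": [-0.25, 0.35, 0], "turn": [0, 0, -1], "claw": 1}, {"linear": [-0.25, 0.35, 0], "turn": [0, 0, -1], "claw": 1}, {"linear": [-0.25, 0.35, 0], "turn": [0, 0, -1], "claw": 1}, {"linear": [-0.25, 0.35, 0], "turn": [0, 0, -1], "claw": 1}, {"linear": [-0.25, 0.35, 0], "turn": [0, 0, -1], "claw": 1}, {"linear": [-0.25, 0.35, 0], "turn": [0, 0, -1], "claw": 1}, {"linear": [-0.25, 0.35, 0], "turn": [0, 0, -1], "claw": 1}, {"linear": [-0.25, 0.35, 0], "turn": [0, 0, -1], "claw": 1}, {"linear": [-0.25, 0.35, 0], "turn": [0, 0, -1], "claw": 1}, {"linear": [-0.25, 0.35, 0], "turn": [0, 0, -1], "claw": 1}]'

```text
time: 9.17
position: [0.4949, -0.1225, 0.2714]
tool_rot: [-2.952, -1.073, 0.001]
ft_force: [0.3, -0.3, -3.1]
grip_width: 0.525
```

```bash
python3 - <<'E'
from h import *
from bench import ctrl,cams
s=ctrl.get_state();print(s['time'],np.array(s['position']),np.array(s['joint_positions']),s['grip_width']);M=R.from_rotvec(s['tool_rot']).as_matrix();print(M)
E
```

```text
9.1667 [ 0.4949 -0.1225  0.2714] [-0.9311 -0.0401  1.1135  1.7817  0.0361  1.3787 -0.6982] 0.5250294137594961
[[ 0.7665  0.6423 -0.0009]
 [ 0.6423 -0.7665  0.0007]
 [-0.0002 -0.0011 -1.    ]]
```

Request:
move_arm --deltas '[{"linear": [-0.25, 0.35, 0], "turn": [0, 0, -1], "claw": 1}, {"linear": [-0.25, 0.35, 0], "turn": [0, 0, -1], "claw": 1}, {"linear": [-0.25, 0.35, 0], "turn": [0, 0, -1], "claw": 1}, {"linear": [-0.25, 0.35, 0], "turn": [0, 0, -1], "claw": 1}, {"linear": [-0.25, 0.35, 0], "turn": [0, 0, -1], "claw": 1}, {"linear": [-0.25, 0.35, 0], "turn": [0, 0, -1], "claw": 1}]'

```text
time: 9.67
position: [0.5142, -0.197, 0.2713]
tool_rot: [-2.664, -1.663, 0.001]
ft_force: [-0.4, -0.7, -3.0]
grip_width: 0.526
```

```bash
python3 - <<'E'
from h import *
from bench import ctrl,cams
s=ctrl.get_state();print(s['time'],np.array(s['position']),np.array(s['joint_positions']),s['grip_width']);M=R.from_rotvec(s['tool_rot']).as_matrix();print(M)
E
```

```text
9.6667 [ 0.5142 -0.197   0.2713] [-0.7198  0.1668  1.1624  1.6913 -0.1554  1.3869  0.0115] 0.5263896433130104
[[ 0.4392  0.8984 -0.0011]
 [ 0.8984 -0.4392  0.0003]
 [-0.0002 -0.0012 -1.    ]]
```

Request:
move_arm --deltas '[{"linear": [-0.25, 0.47, 0], "turn": [0, 0, -1], "claw": 1}, {"linear": [-0.25, 0.47, 0], "turn": [0, 0, -1], "claw": 1}, {"linear": [-0.25, 0.47, 0], "turn": [0, 0, -1], "claw": 1}, {"linear": [-0.25, 0.47, 0], "turn": [0, 0, -1], "claw": 1}, {"linear": [-0.25, 0.47, 0], "turn": [0, 0, -1], "claw": 1}, {"linear": [-0.25, 0.47, 0], "turn": [0, 0, -1], "claw": 1}, {"linear": [-0.15, 0.3, 0], "turn": [0, 0, -0.5], "claw": 1}, {"linear": [0, 0, 0], "turn": [0, -1, 0], "claw": 1}, {"linear": [0, 0, 0], "turn": [0, -1, 0], "claw": 1}, {"linear": [0, 0, 0], "turn": [0, -1, 0], "claw": 1}, {"linear": [0, 0, 0], "turn": [0, -1, 0], "claw": 1}]'

```text
time: 10.58
position: [0.5912, -0.268, 0.2715]
tool_rot: [2.076, 2.066, -0.295]
ft_force: [0.1, -0.1, -2.4]
grip_width: 0.523
```

```bash
python3 - <<'E'
from h import *
from bench import ctrl,cams
s=ctrl.get_state();print(s['time'],np.array(s['position']),np.array(s['joint_positions']),s['grip_width']);M=R.from_rotvec(s['tool_rot']).as_matrix();print(M)
E
```

```text
10.5833 [ 0.5912 -0.268   0.2715] [-0.606   0.3947  1.1013  1.5525 -0.0989  1.2808  0.4583] 0.5229398242596618
[[ 0.0046  1.     -0.0018]
 [ 0.9605 -0.0049 -0.2783]
 [-0.2783 -0.0005 -0.9605]]
```

Works well (16° tilted). I'll continue the tilt.

Request:
move_arm --deltas '[{"linear": [0, 0, 0], "turn": [0, -1, 0], "claw": 1}, {"linear": [0, 0, 0], "turn": [0, -1, 0], "claw": 1}, {"linear": [0, 0, 0], "turn": [0, -1, 0], "claw": 1}, {"linear": [0, 0, 0], "turn": [0, -1, 0], "claw": 1}, {"linear": [0, 0, 0], "turn": [0, -1, 0], "claw": 1}, {"linear": [0, 0, 0], "turn": [0, -1, 0], "claw": 1}, {"linear": [0, 0, 0], "turn": [0, -1, 0], "claw": 1}]'

```text
time: 11.17
position: [0.5915, -0.2668, 0.2713]
tool_rot: [1.773, 1.769, -0.718]
ft_force: [-0.0, 1.2, -2.1]
grip_width: 0.528
```

```bash
python3 - <<'E'
from h import *
from bench import ctrl,cams
s=ctrl.get_state();print(s['time'],np.array(s['position']),np.array(s['joint_positions']),s['grip_width']);M=R.from_rotvec(s['tool_rot']).as_matrix();print(M)
E
```

```text
11.1667 [ 0.5915 -0.2668  0.2713] [-0.9364  0.4643  1.1991  1.723   0.363   1.1049  0.0423] 0.5280535461139514
[[ 0.0019  1.     -0.0018]
 [ 0.7183 -0.0026 -0.6957]
 [-0.6957  0.     -0.7183]]
```

Request:
move_arm --deltas '[{"linear": [0, 0, 0], "turn": [0, -1, 0], "claw": 1}, {"linear": [0, 0, 0], "turn": [0, -1, 0], "claw": 1}, {"linear": [0, 0, 0], "turn": [0, -1, 0], "claw": 1}, {"linear": [0, 0, 0], "turn": [0, -1, 0], "claw": 1}, {"linear": [0, 0, 0], "turn": [0, -1, 0], "claw": 1}, {"linear": [0, 0, 0], "turn": [0, -0.95, 0], "claw": 1}, {"linear": [0.7, 0, 0.28], "turn": [0, 0, 0], "claw": 1}, {"linear": [0.7, 0, 0.28], "turn": [0, 0, 0], "claw": 1}, {"linear": [0.7, 0, 0.28], "turn": [0, 0, 0], "claw": 1}, {"linear": [0.7, 0, 0.28], "turn": [0, 0, 0], "claw": 1}, {"linear": [0, 0, 0], "turn": [0, 0, 0], "claw": 1}, {"linear": [0, 0, 0], "turn": [0, 0, 0], "claw": 1}]'

```text
time: 12.17
position: [0.5911, -0.2669, 0.181]
tool_rot: [1.491, 1.489, -1.005]
ft_force: [0.4, -1.1, -1.2]
grip_width: 0.526
```

```bash
python3 - <<'E'
from h import *
from bench import ctrl,cams
s=ctrl.get_state();print(s['time'],np.array(s['position']),np.array(s['joint_positions']),s['grip_width']);M=R.from_rotvec(s['tool_rot']).as_matrix();print(M)
o=np.zeros((560,760,3),np.uint8)
for n in("scene","top","wrist"):
    d=cams.get_image(n);cv2.imwrite(f"pics/h_{n}.png",d["image"][:,:,::-1])
I=lambda n:cv2.imread(f"pics/h_{n}.png")
o[:280,:400]=cv2.resize(I("scene")[110:208,240:380],(400,280),interpolation=cv2.INTER_CUBIC)
o[:280,400:760]=cv2.resize(I("top")[120:204,270:378],(360,280),interpolation=cv2.INTER_CUBIC)
o[280:560,:373]=cv2.resize(I("wrist"),(373,280))
cv2.imwrite("pics/hover.png",o)
E
```

```text
12.1667 [ 0.5911 -0.2669  0.181 ] [-0.9757  0.8279  1.1093  1.8636  0.5777  0.957  -0.3924] 0.5260405386863236
[[-0.0016  1.     -0.0042]
 [ 0.3777 -0.0033 -0.9259]
 [-0.9259 -0.003  -0.3777]]
```

View pics/hover.png

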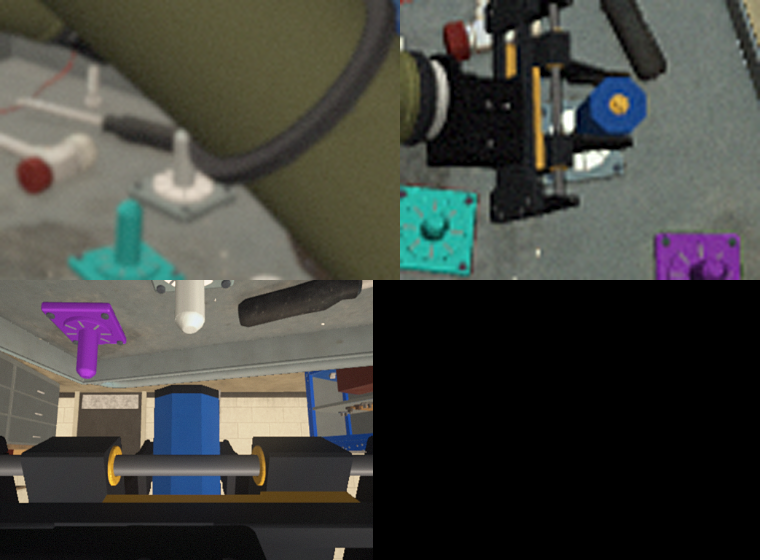

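```bash
python3 - <<'E'
from h import *
from bench import ctrl
s=ctrl.get_state();K,T=wristT(s);im=cv2.imread("pics/h_wrist.png");hsv=cv2.cvtColor(im,cv2.COLOR_BGR2HSV)
g=cv2.cvtColor(im,cv2.COLOR_BGR2GRAY)
for r in range(20,76,6): print(r, "".join("%4d"%v for v in g[r,225:295:3]))
m=(hsv[...,0]>100)&(hsv[...,0]<125)&(hsv[...,1]>130)&(hsv[...,2]>30)
for c,st,l in blobs(m,500):
    for r in (st[1]+6,st[1]+30,st[1]+60): cs=np.flatnonzero(l[r]);print("bowl",st,r,cs[0],cs[-1])
print(T)
Kt,Tt=cam("top");print("base",ray([323.8,162],Kt,Tt,.012))
print("plug",ray([335.4,150.9],Kt,Tt,.217))
t=cv2.imread("pics/h_top.png");h=cv2.cvtColor(t,cv2.COLOR_BGR2HSV)
m=(h[...,0]>10)&(h[...,0]<32)&(h[...,1]>110)&(h[...,2]>110); m[:,:328]=0;m[:,345:]=0;m[:140]=0;m[160:]=0
for c,st,l in blobs(m,4):print("plugmask",c,st,ray(c,Kt,Tt,.217))
E
```

```text
20  121 120 122 123 128 123 146 158 164 163 167 175 182 193 202 211 210 211 206 119 122 125 126 125
26  118 119 118 123 123 122 147 162 164 164 170 175 190 191 202 214 213 212 205 131 129 124 126 130
32  120 120 123 123 121 118 145 160 165 167 170 175 185 194 202 215 213 215 208 107 119 126 124 126
38  118 122 122 119 121 124 147 167 167 165 173 182 186 194 204 216 214 212 209 121 125 124 125 125
44  121 123 128 115 119 123 148 162 167 184 202 213 221 228 230 221 212 212 207 123 130 126 125 126
50  124 122 123 123 125 123 158 166 193 208 221 229 233 237 238 236 237 234 211 123 127 128 126 128
56  121 122 124 122 119 131 148 163 178 208 219 233 237 238 237 238 236 235 235 122 128 124 132 130
62  123 130 120 125 126 123 113 138 161 197 222 231 236 236 237 235 234 233 128 128 128 126 122 132
68  122 123 124 122 124 124 123 121 126 203 208 210 215 213 216 225 137 118 121 113 120 124 124 124
74  121 120 120 126 125 124 122 123 126 125 124 122 129 124 122 126 125 127 124 124 121 119 123 124
bowl [ 419  123   43   92 1078] 129 419 451
bowl [ 419  123   43   92 1078] 153 421 430
bowl [ 419  123   43   92 1078] 183 424 432
bowl [ 210  155   92   85 7423] 161 214 297
bowl [ 210  155   92   85 7423] 185 212 300
bowl [ 210  155   92   85 7423] 215 212 300
bowl [ 443  184   69   50 1167] 190 474 480
bowl [ 443  184   69   50 1167] 214 455 509Traceback (most recent call last):
  File "<stdin>", line 8, in <module>
IndexError: index 0 is out of bounds for axis 0 with size 0
```

```bash
python3 - <<'E'
import cv2
im=cv2.imread("pics/h_wrist.png")[0:200,180:340];cv2.imwrite("pics/c3.png",cv2.resize(im,None,fx=3,fy=3,interpolation=cv2.INTER_CUBIC))
E
```

```text
(no output)
```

View pics/c3.png

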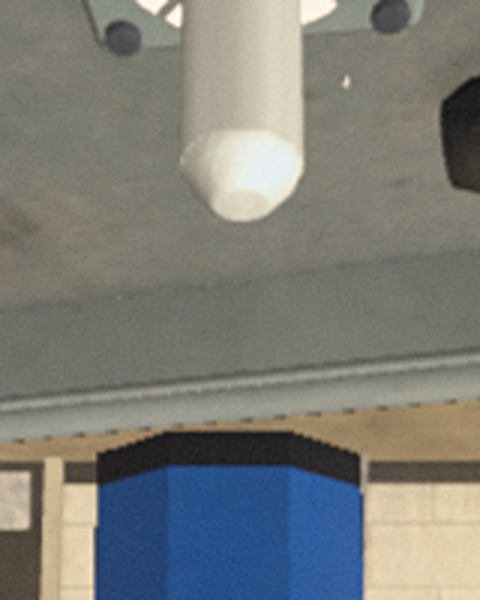

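```bash
python3 - <<'E'
from h import *
from bench import ctrl
s=ctrl.get_state();K,T=wristT(s);M=R.from_rotvec(s['tool_rot']).as_matrix()
print("cam",T[:3,3])
print("peg tip",ray([260.3,68.7],K,T,.078), "sides at shoulder z.07", ray([[240.7,53],[280.7,53]],K,T,.07))
p=np.array(s['position'])
print("rim pred from grasp",p+M@[.0466,.0003,.0281])
w=ray([[236,144],[278.3,144]],K,T,.127);print("rim near edge",w,"width",w[1]-w[0])
Kt,Tt=cam("top");print("base",ray([323.8,162],Kt,Tt,.012))
print("plug",ray([335.4,150.9],Kt,Tt,.217))
t=cv2.imread("pics/h_top.png");h=cv2.cvtColor(t,cv2.COLOR_BGR2HSV)
m=(h[...,0]>10)&(h[...,0]<32)&(h[...,1]>110)&(h[...,2]>110); m[:,:328]=0;m[:,345:]=0;m[:140]=0;m[160:]=0
for c,st,l in blobs(m,4):print("plugmask",c,st,ray(c,Kt,Tt,.217))
E
```

```text
cam [ 0.5925 -0.1123  0.1758]
peg tip [[ 0.5948 -0.278   0.078 ]] sides at shoulder z.07 [[ 0.5835 -0.2749  0.07  ]
 [ 0.6067 -0.2751  0.07  ]]
rim pred from grasp [ 0.5925 -0.2758  0.1298]
rim near edge [[ 0.5816 -0.2672  0.127 ]
 [ 0.604  -0.2675  0.127 ]] width [ 0.0224 -0.0003  0.    ]
base [[ 0.5924 -0.2783  0.012 ]]
plug [[ 0.5897 -0.2753  0.217 ]]
plugmask [335.1739 151.    ] [333 149   5   5  23] [[ 0.5895 -0.2746  0.217 ]]
```

The wrist view shows the peg tip at (260,69) and the rim centred at column 256.5. The peg is at (0.595, -0.278) and the bowl's axis at (0.593, -0.275) with its mouth at z ≈ 0.130. The top view gives the same offset between them. I'll shift by (+2, -3) mm and lower over the peg.

Request:
move_arm --deltas '[{"linear": [-0.04, 0.07, 0.09], "turn": [0, 0, 0], "claw": 1}, {"linear": [0.45, 0, 0.18], "turn": [0, 0, 0], "claw": 1}, {"linear": [0.45, 0, 0.18], "turn": [0, 0, 0], "claw": 1}, {"linear": [0.45, 0, 0.18], "turn": [0, 0, 0], "claw": 1}, {"linear": [0.45, 0, 0.18], "turn": [0, 0, 0], "claw": 1}, {"linear": [0.45, 0, 0.18], "turn": [0, 0, 0], "claw": 1}, {"linear": [0.35, 0, 0.14], "turn": [0, 0, 0], "claw": 1}, {"linear": [0, 0, 0], "turn": [0, 0, 0], "claw": 1}, {"linear": [0, 0, 0], "turn": [0, 0, 0], "claw": 1}]'

```text
time: 13.07
position: [0.5935, -0.2698, 0.0978]
tool_rot: [1.491, 1.486, -1.005]
ft_force: [0.7, -0.7, -2.4]
grip_width: 0.524
```

```bash
python3 - <<'E'
from h import *
from bench import ctrl,cams
s=ctrl.get_state();M=R.from_rotvec(s['tool_rot']).as_matrix();p=np.array(s['position'])
print(s['time'],p,np.array(s['joint_positions']),s['grip_width'],s['ft_force']);print(M)
print("mouth",p+M@[.0466,.0003,.0281])
o=np.zeros((576,512,3),np.uint8)
im=cams.get_image("wrist")["image"][:,:,::-1];o[:384]=im
o[384:,:256]=cv2.resize(cams.get_image("top")["image"][130:190,290:370,::-1],(256,192),interpolation=cv2.INTER_CUBIC)
cv2.imwrite("pics/low.png",o)
E
```

```text
13.0667 [ 0.5935 -0.2698  0.0978] [-0.9134  0.9631  1.0191  1.8636  0.5311  0.8772 -0.4893] 0.5243094413278943 [ 0.7302 -0.6632 -2.42  ]
[[-0.0001  1.     -0.0046]
 [ 0.3766 -0.0042 -0.9264]
 [-0.9264 -0.0018 -0.3766]]
mouth [ 0.5937 -0.2783  0.044 ]
```

View pics/low.png

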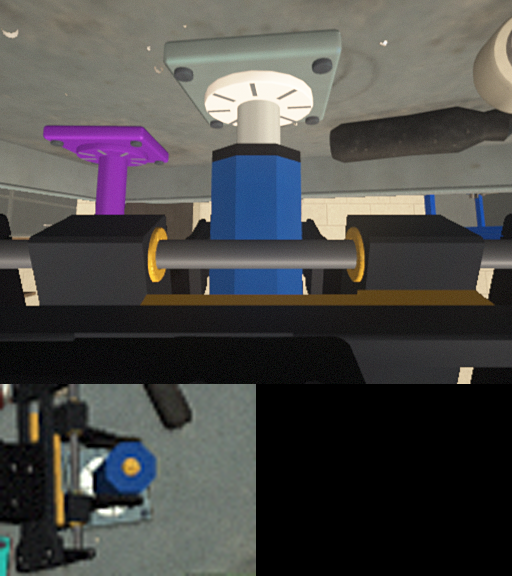

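The peg is inside the bowl with no side force. The seat is centred at (259,97) and the bowl at column 256, under 2 mm off. I'll lower gently.

Request:
move_arm --deltas '[{"linear": [0.2, 0.04, 0.08], "turn": [0, 0, 0], "claw": 1}, {"linear": [0.2, 0, 0.08], "turn": [0, 0, 0], "claw": 1}, {"linear": [0.15, 0, 0.06], "turn": [0, 0, 0], "claw": 1}, {"linear": [0.1, 0, 0.04], "turn": [0, 0, 0], "claw": 1}, {"linear": [0, 0, 0], "turn": [0, 0, 0], "claw": 1}, {"linear": [0, 0, 0], "turn": [0, 0, 0], "claw": 1}]'

```text
time: 13.67
position: [0.5949, -0.2695, 0.0772]
tool_rot: [1.492, 1.486, -1.003]
ft_force: [-0.5, 0.2, -2.2]
grip_width: 0.525
```

Request:
move_arm --deltas '[{"linear": [0.05, 0, 0.02], "turn": [0, 0, 0], "claw": 1}, {"linear": [0, 0, 0], "turn": [0, 0, 0], "claw": 1}, {"linear": [0, 0, 0], "turn": [0, 0, 0], "claw": 1}]'

```text
time: 13.92
position: [0.5951, -0.2694, 0.0758]
tool_rot: [1.492, 1.486, -1.003]
ft_force: [0.6, -0.1, -2.7]
grip_width: 0.528
```

Request:
move_arm --deltas '[{"linear": [0.05, 0, 0.02], "turn": [0, 0, 0], "claw": 1}, {"linear": [0, 0, 0], "turn": [0, 0, 0], "claw": 1}, {"linear": [0, 0, 0], "turn": [0, 0, 0], "claw": 1}]'

```text
time: 14.17
position: [0.595, -0.2693, 0.074]
tool_rot: [1.492, 1.486, -1.003]
ft_force: [-0.6, -0.6, -2.2]
grip_width: 0.527
```

Predicted contact is at TCP z ≈ 0.072. I'll keep going in 1 mm steps.

Request:
move_arm --deltas '[{"linear": [0.04, 0, 0.016], "turn": [0, 0, 0], "claw": 1}, {"linear": [0, 0, 0], "turn": [0, 0, 0], "claw": 1}, {"linear": [0, 0, 0], "turn": [0, 0, 0], "claw": 1}]'

```text
time: 14.42
position: [0.595, -0.2694, 0.0727]
tool_rot: [1.492, 1.486, -1.003]
ft_force: [0.8, -0.4, -2.1]
grip_width: 0.523
```

Request:
move_arm --deltas '[{"linear": [0.04, 0, 0.016], "turn": [0, 0, 0], "claw": 1}, {"linear": [0, 0, 0], "turn": [0, 0, 0], "claw": 1}, {"linear": [0, 0, 0], "turn": [0, 0, 0], "claw": 1}]'

```text
time: 14.67
position: [0.595, -0.2693, 0.0714]
tool_rot: [1.492, 1.486, -1.003]
ft_force: [0.5, 0.5, -2.8]
grip_width: 0.522
```

Request:
move_arm --deltas '[{"linear": [0.04, 0, 0.016], "turn": [0, 0, 0], "claw": 1}, {"linear": [0, 0, 0], "turn": [0, 0, 0], "claw": 1}, {"linear": [0, 0, 0], "turn": [0, 0, 0], "claw": 1}]'

```text
time: 14.92
position: [0.5952, -0.2695, 0.0709]
tool_rot: [1.492, 1.485, -1.003]
ft_force: [-0.2, 1.7, 1.7]
grip_width: 0.527
```

Request:
move_arm --deltas '[{"linear": [0.03, 0, 0.012], "turn": [0, 0, 0], "claw": 1}, {"linear": [0, 0, 0], "turn": [0, 0, 0], "claw": 1}, {"linear": [0, 0, 0], "turn": [0, 0, 0], "claw": 1}]'

```text
time: 15.17
position: [0.5953, -0.2697, 0.0708]
tool_rot: [1.491, 1.484, -1.004]
ft_force: [-1.2, 3.0, 5.8]
grip_width: 0.524
```

Contact is confirmed: the vertical force went from about -2.5 to +5.8 N and z stalled at 0.071. I'll release gradually and look.

Request:
move_arm --deltas '[{"linear": [0, 0, 0], "turn": [0, 0, 0], "claw": 0.42}, {"linear": [0, 0, 0], "turn": [0, 0, 0], "claw": 0.35}, {"linear": [0, 0, 0], "turn": [0, 0, 0], "claw": 0.25}, {"linear": [0, 0, 0], "turn": [0, 0, 0], "claw": 0.1}, {"linear": [0, 0, 0], "turn": [0, 0, 0], "claw": 0}, {"linear": [0, 0, 0], "turn": [0, 0, 0], "claw": 0}, {"linear": [0, 0, 0], "turn": [0, 0, 0], "claw": 0}, {"linear": [0, 0, 0], "turn": [0, 0, 0], "claw": 0}]'

```text
time: 15.83
position: [0.5951, -0.2693, 0.0692]
tool_rot: [1.492, 1.486, -1.003]
ft_force: [-0.3, 0.1, 0.6]
grip_width: 0.969
```

```bash
python3 - <<'E'
from h import *
from bench import ctrl,cams
s=ctrl.get_state();print(s['time'],s['position'],s['grip_width'],s['ft_force'])
cv2.imwrite("pics/rel.png",cams.get_image("wrist")["image"][:,:,::-1])
E
```

```text
15.8333 [ 0.5951 -0.2693  0.0692] 0.9691963132157196 [-0.328   0.1182  0.6473]
```

View pics/rel.png

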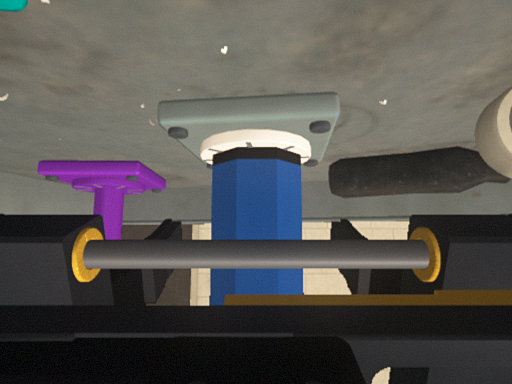

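The bowl stands upright with its rim on the seat (rim at about (257,153), seat columns 201–312). I'll back straight out.

Request:
move_arm --deltas '[{"linear": [0, 0, -0.3], "turn": [0, 0, 0], "claw": 0}, {"linear": [0, 0, -0.5], "turn": [0, 0, 0], "claw": 0}, {"linear": [0, 0, -0.7], "turn": [0, 0, 0], "claw": 0}, {"linear": [0, 0, -0.7], "turn": [0, 0, 0], "claw": 0}, {"linear": [-0.2, 0, -0.7], "turn": [0, 0, 0], "claw": 0}, {"linear": [-0.5, 0, -0.7], "turn": [0, 0, 0], "claw": 0}, {"linear": [-0.7, 0, -0.7], "turn": [0, 0, 0], "claw": 0}, {"linear": [-0.7, 0, -0.7], "turn": [0, 0, 0], "claw": 0}, {"linear": [0, 0, 0], "turn": [0, 0, 0], "claw": 0}, {"linear": [0, 0, 0], "turn": [0, 0, 0], "claw": 0}]'

```text
time: 16.72
position: [0.5966, -0.1526, 0.1853]
tool_rot: [1.493, 1.487, -0.998]
ft_force: [0.3, -0.4, -0.8]
grip_width: 0.996
```

```bash
python3 - <<'E'
from h import *
from bench import ctrl,cams
s=ctrl.get_state();print(s['time'],s['position'],s['grip_width'],s['ft_force'],np.abs(s['qd']).max())
o=np.zeros((584,700,3),np.uint8)
o[:384,:512]=cams.get_image("wrist")["image"][:,:,::-1]
t=cams.get_image("top")["image"][:,:,::-1];o[384:584,:500]=cv2.resize(t[120:220,130:380],(500,200))
cv2.imwrite("pics/end.png",o)
Kt,Tt=cam("top");h=cv2.cvtColor(t.copy(),cv2.COLOR_BGR2HSV)
m=(h[...,0]>10)&(h[...,0]<32)&(h[...,1]>110)&(h[...,2]>110); m[:,:310]=0;m[:,345:]=0;m[:140]=0;m[170:]=0
for c,st,l in blobs(m,4):print("plug",c,st,ray(c,Kt,Tt,.108))
a=cv2.imread("pics/top0.png")[150:235,140:320];b=t[150:235,140:320];d=np.abs(a.astype(int)-b).max(2)>60
for c,st,l in blobs(d,12):print("changed",c+[140,150],st[4])
E
```

```text
16.7167 [ 0.5966 -0.1526  0.1853] 0.9958552851369542 [ 0.3071 -0.3625 -0.8382] 0.038132872276988104
plug [328.7895 156.6316] [327 155   5   5  19] [[ 0.593 -0.277  0.108]]
changed [182.5263 152.3158] 19
changed [230.9467 160.9329] 1013
changed [216.7895 151.9474] 19
changed [233.1538 151.4615] 26
changed [269.075 161.475] 40
changed [318.1923 161.1154] 26
changed [154.0809 194.5793] 927
changed [267.983  179.2841] 176
changed [288.6349 169.3175] 63
```

View pics/end.png

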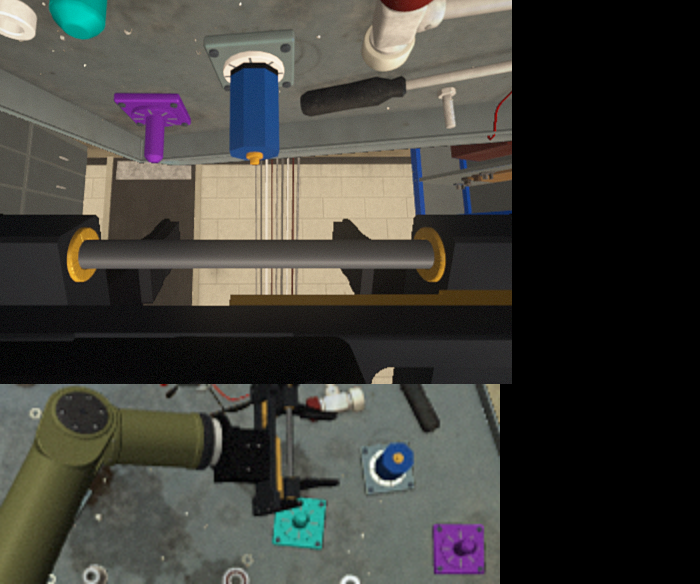

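```bash
python3 - <<'E'
from h import *
from bench import ctrl,cams
im=cams.get_image("scene")["image"][:,:,::-1].copy();cv2.imwrite("pics/s_end.png",im)
hsv=cv2.cvtColor(im,cv2.COLOR_BGR2HSV);m=(hsv[...,0]>100)&(hsv[...,0]<125)&(hsv[...,1]>130)&(hsv[...,2]>30)
for c,st,l in blobs(m,60):
    if c[1]>150: print(c,st)
a=cv2.imread("pics/scene0.png");d=np.abs(a.astype(int)-im).max(2)
for n,(u,v) in dict(collet=(189,260),bearing=(275,234),spacer=(333,212),other=(137,228)).items(): print(n,d[v-12:v+13,u-12:u+13].mean())
E
```

```text
[301.6772 167.3543] [297 158  11  18 127]
[136.5682 227.6372] [125 208  23  38 667]
collet 8.104
bearing 7.9872
spacer 8.5296
other 6.7968
```

The other bowl and the loose parts haven't moved (other bowl blob still at (136.6, 227.6)). I'll hand in.

```bash
python3 -c "
from bench import ctrl
print(ctrl.close_job())"
```

```text
the job is handed in; nothing more can be done
None
```

The washed bowl is standing mouth down over the empty peg, let go, and the job was handed in at about 17 s of the 43 s allowed. No verdict was reported.

I gripped the bowl across its upright flats with the tool tilted outward 22°. I then turned it mouth down and lowered it until the wrist force showed the rim on the seat (from about -2.5 N to +5.8 N vertically). After that I opened the fingers slowly and backed out.

**Position:** the last top view put the bowl's plug at (0.593, -0.277). The peg was measured at about (0.594, -0.278), so it is within 2 mm or so. The rim looked flat on the seat in the wrist views.

**Other parts:** in the last scene view the other bowl was at the same pixels as at the start. The collet, spacer and bearing looked unchanged. In the last top view the other bowl was hidden by the arm, so the check on it comes from the scene camera alone.

**Disagreements:**
- One depth estimate, from the near rim edge at the hover, was about 9 mm off the other three measures. I set it aside because it came from a poorly read edge.
- My fitted arm model was only good to about 27 mm. I used it only to choose the tilt, never for positioning.

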